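Retrieve a long screwdriver dropped into an instrument housing

TASK

A long screwdriver has dropped inside the low grey instrument housing and is longer than the service opening in its top. Take it by the handle through the opening, tilt it so that the handle end comes out first while the blade is still inside, draw it out on the slant without forcing it against the housing, and finish still holding it at rest in the gripper above the housing, with the whole screwdriver at least 6 cm above the housing's top cover. Leave the loose service cover, screw dish and tape roll where they lie.

Things in the scene. Friction and masses are not known exactly. Their poses are not given: they have to be found in the camera images.
- housing: Low grey sheet-metal instrument housing, fixed, 272 (x) x 150 (y) x 50 mm, black front panel with knobs on its +y long side. Origin: centre of its underside, on the bench; x along its length, pointing to the robot's left within 0.4 rad, z up. Inner floor 7 mm above the origin, interior empty but for the screwdriver, x -133..+133, y -72..+72 mm, up to z 47; cover top at z 50.
- opening (a point): Centre of the only opening in the housing's top cover, level with the cover's top (housing x +45, z +50 mm); axes as the housing's. The opening is 130 mm long (housing x -20..+110) and 110 mm wide (y -55..+55); the cover is 3 mm thick and overhangs 113 mm of the inside at the -x (right) end, 23 mm at the +x (left) end.
- driver: Long screwdriver, 210 mm, 65 to 120 g, loose on the housing's inner floor, along its length within 0.06 rad, handle to the +x (left) end; the handle end may lie a little under the opening's left edge. Origin on its underside, mid-length; x runs from blade to handle, z up as it lies; its axis is 11 mm above the origin. Centre of mass in the handle, 20 to 30 mm from the origin.
- driver_grip (a point): Point on the screwdriver's axis at x +50 mm, where to grip; under the opening at the start. Axes as the screwdriver's. The black octagonal handle, x +10..+105 mm, is 22 mm across flats: one flat down, flats left and right. From it to the blade runs a steel shaft of 8 mm diameter.
- driver_tip (a point): Blade tip of the screwdriver, on its axis (x -105 mm); axes as the screwdriver's.
- driver_end (a point): Butt end of the handle, on the axis (x +105 mm); axes as the screwdriver's.
- service_cover: Bystander: the housing's loose service cover, a grey plate 116 x 150 x 5 mm with a wire handle (20 mm high over all), lying to the right of the housing. Origin under its centre.
- screw_dish: Bystander: round metal dish of screws, 74 mm across, 17 mm high, left beyond the housing. Origin under its centre.
- tape_roll: Bystander: roll of tape lying flat, 104 mm across, 38 mm high, on the left. Origin under its centre.

How it is judged:
On the way:
1. the screwdriver stands slanted through the opening: handle end above the cover, blade tip still inside (z of driver_end in the frame of housing above 0.07 m and z of driver_tip in the frame of housing below 0.045 m and horizontal distance between driver_grip and opening below 0.15 m), for 0.1 s.
At the end, for the whole second after the job is handed in: The gripper holds the screwdriver (finger force over 1 N) at rest (under 0.03 m/s), both its ends at least 55 mm above the housing's top cover and its handle within 250 mm of the opening seen from above, nothing of it touching the housing; the bystanders lie within 30 mm of where they were (z of each of driver_tip, driver_end in the frame of housing above 0.105 m and horizontal distance between driver_grip and opening below 0.25 m and contact force between the fingers and driver above 1 N and contact force between driver and housing below 0.1 N and linear speed of driver below 0.03 m/s and distance of each of service_cover, screw_dish, tape_roll from where it was at the start of the episode below 0.03 m); the arm keeps its last pose, push and grip.
It fails at once if the screwdriver is forced against the housing with more than 30 N (contact force between driver and housing above 30 N).
It fails at once if the robot presses on the housing with more than 30 N (contact force between any of the fingers, the arm and housing above 30 N).
It fails at once if a bystander is shifted by more than 30 mm (distance of any of service_cover, screw_dish, tape_roll from where it was at the start of the episode above 0.03 m).
It also fails if it takes over 32 s, if anything falls off the work surface, if the arm or the gripper's body presses on something with over 40 N, if the wrist force passes 120 N, or if a joint passes its speed limit or range.

ROBOT

A 7-joint arm with a two-finger parallel gripper is mounted at the origin on a cart in front of the work surface, level with it; the furniture and walls round the work are solid. World frame = base frame: x ahead of the robot, y to its left, z up, the work surface at z = 0. Lengths are in m, angles in rad, forces in N, time in s.
With the tool pointing down it reaches from about 0.4 to 0.875 m from the base axis. Payload 6.5 kg.
Tool frame: the origin (TCP) lies at the very end of the fingers, on their centre line; the grasp point (between the pads) lies bot.pinch_z behind it (bot.pinch_z is the distance from the TCP to the grasp point, in m); z points along the fingers, y is the line along which they close (so a half turn about z gives the same grasp; the last joint's range is limited). The gripper opens to 85 mm and grips with 20 to 120 N. Pads are 22 mm wide; open, the fingers measure 114 mm over their backs; the gripper's body (76 mm by 85 mm) begins 54 mm behind the grasp point. The pads swing forward as they close: fully open they stand 13 mm farther back than shut.
Start: joints at [-1.248, 0.536, -0.004, 1.538, 0.003, 1.067, -0.071], TCP at [0.246, 0.601, 0.231] pointing down, gripper open.
Joint ranges: [-2.7, 2.7], [-0.37, 2.16], [-1.27, 1.26], [0.24, 2.4], [-1.31, 4.45], [0.19, 1.91], [-2.76, 2.76]. Speed limits (rad/s): [2.39, 2.39, 3.14, 3.14, 3.14, 3.14, 3.14].

INTERFACE

Orientations are given as a rotation vector (axis times angle).
In Python, from bench import bot, eyes gives the robot as it stands.
- The arm moves only by the shell command python3 -m handwheel 'ROWS' [FORCE]. ROWS is JSON, a list of rows, each a list of 5 numbers: the opening, from 0 (shut) to 1 (fully open), then the shift along the world's x, y, z each as a share of 3 cm, from -1 to 1, then the turn about the world's z as a share of 1.5 rad, from -1 to 1. A call has 1 to 20 rows; each row shifts and turns the commanded pose from where the row before left it; what a row does not reach is not made up. A row lasts 1/12 s, in which the tool goes at most 41.7 mm and 7.16 degrees, less where a joint would pass 70% of its speed; a pose out of reach is approached as far as the arm can. A call with a number of a shift or a turn outside -1 to 1 is refused whole. A call with a gripper value outside its range is refused whole. The fingers move at their own pace and stop on an object; FORCE is the grip in N (left out, the last holds). Time passes only in rows, so rows that do not move let the fingers close. It gives the time, the measured TCP pose, the force, the opening and the grip force at its end, in the units of the state.
- bot.observe(): the state, without advancing time (a new reading comes with each control period).
- eyes.get_image(name): name is "side" or "top" or "wrist"; returns the picture (384x512x3 uint8, red, green, blue); there is no depth.
- eyes.camera_params(name): a dict with "fx", "fy", "cx", "cy" (pixels), "k1" (the pictures are not rectified: a ray, as slopes to the right and down, at radius r is drawn at 1 + k1 r^2 times it, then the intrinsics apply), "T" (4x4, takes a point from camera to world coordinates). Camera axes: x right, y down, z forward; pixel columns grow to the right and rows downward; lengths in m; the calibration is good to about 2 mm. A picture is of the moment at which its call begins: read the wrist's pose just before it. camera_params takes no time and is no camera call; for the wrist camera it gives the pose at the moment of the call.
- bot.hand_in(): hands the job in; it is judged then, once.
The state is a dict: "clock": time; "q": joint angles; "qd": joint speeds; "joint_efforts": joint torques, N m; "ee_pos": TCP position; "tool_rot": TCP orientation; "force": force on the tool from outside, world axes, zero at the start; "ft_torque": the same for the moment, N m; "opening": finger opening in m; "grip_force": force on a finger pad.
Only numpy, scipy, OpenCV 4.12 (cv2) and the standard library are available. Lean on these libraries where they do the work, as an engineer would, in place of code of your own. Each camera call takes 0.05 s, during which the arm holds its last target. There are 200 camera calls.

## Working session

There is one attempt and no reset: what is moved stays moved. The work goes in short steps, Python scripts to look and compute and a shell command to move; the robot and the scene stay as the last step left them, time stands still between calls to the robot, and variables do not carry over. Pictures are saved under pics/ and viewed, at most 10 in all, crops included, and the job is handed in when it is done.

```bash
mkdir -p pics
cat > h.py <<'E'
import numpy as np, cv2
from bench import bot, eyes
def snap(n,f):
    p=eyes.camera_params(n); im=np.array(eyes.get_image(n)); cv2.imwrite('pics/'+f+'.png',im[:,:,::-1]); return im,p
def ray(p,u,v):
    K=np.array([[p['fx'],0,p['cx']],[0,p['fy'],p['cy']],[0,0,1.]])
    s=cv2.undistortPoints(np.array([[[u,v]]],float),K,np.array([p['k1'],0,0,0.]))[0,0]
    T=np.array(p['T']); return T[:3,3],T[:3,:3]@np.array([s[0],s[1],1])
def onz(p,u,v,z):
    o,d=ray(p,u,v); return o+d*(z-o[2])/d[2]
def proj(p,X):
    T=np.array(p['T']); c=T[:3,:3].T@(np.array(X)-T[:3,3]); x,y=c[:2]/c[2]; s=1+p['k1']*(x*x+y*y)
    return np.array([p['fx']*x*s+p['cx'],p['fy']*y*s+p['cy']])
E
python3 - <<'E'
from h import *
ims=[snap(n,n+'0') for n in('top','side')]
for im,p in ims: print({k:np.round(v,3).tolist() for k,v in p.items()})
cv2.imwrite('pics/both.png',np.hstack([cv2.resize(i[0],(400,300)) for i in ims])[:,:,::-1])
print(bot.pinch_z,bot.observe())
E
```

```text
{'fx': 402.51, 'fy': 402.51, 'cx': 255.255, 'cy': 191.492, 'k1': 0.014, 'T': [[-0.085, -0.975, 0.205, 0.243], [-0.996, 0.083, -0.018, -0.126], [0.0, -0.206, -0.979, 1.412], [0.0, 0.0, 0.0, 1.0]]}
{'fx': 492.787, 'fy': 492.787, 'cx': 253.488, 'cy': 186.682, 'k1': -0.038, 'T': [[0.981, -0.114, 0.156, 0.226], [-0.193, -0.577, 0.794, -1.525], [-0.0, -0.809, -0.588, 1.095], [0.0, 0.0, 0.0, 1.0]]}
0.0187 {'clock': 0.1, 'q': array([-1.24818633,  0.53708992, -0.00441488,  1.53879389,  0.00262947,
        1.06730638, -0.07120532]), 'qd': array([-2.77632321e-05, -1.73648161e-03, -4.01252354e-04, -8.17306463e-04,
       -6.30347362e-04,  8.54232118e-04, -8.27298542e-05]), 'joint_efforts': array([ 2.61761139e-03, -5.84558666e+01,  1.05212454e+00, -2.59773695e+01,
        1.26461755e-02,  4.51513304e-03,  7.21425693e-06]), 'ee_pos': array([0.24622185, 0.60093158, 0.23049362]), 'tool_rot': array([-6.06778857e-01, -3.08228044e+00,  2.48955461e-03]), 'force': array([-0.38647721, -0.36238756,  0.82757056]), 'ft_torque': array([0.04675843, 0.01927624, 0.02951691]), 'grip_force': 0.0, 'opening': 0.0849270030886572}
```

View pics/top0.png

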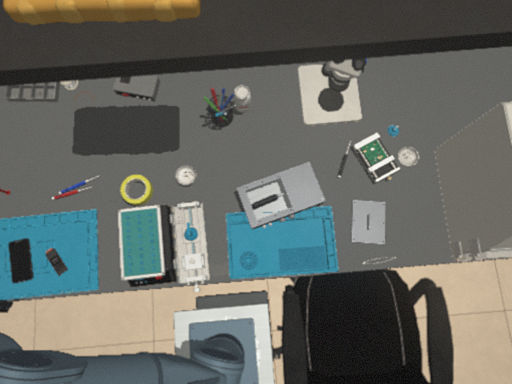

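View pics/side0.png

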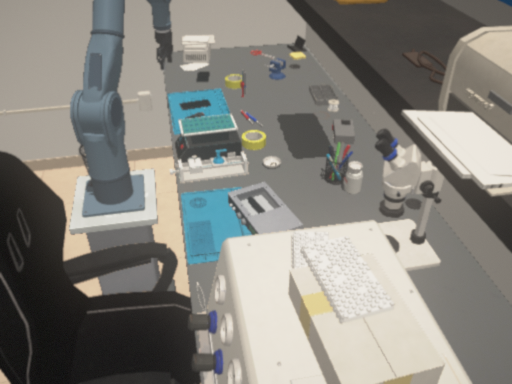

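Run:
```python
from h import *
im=cv2.imread('pics/top0.png')
c=im[155:235,225:335]; cv2.imwrite('pics/crop.png',cv2.resize(c,None,fx=7,fy=7,interpolation=cv2.INTER_CUBIC))
```

```text
(no output)
```

View pics/crop.png

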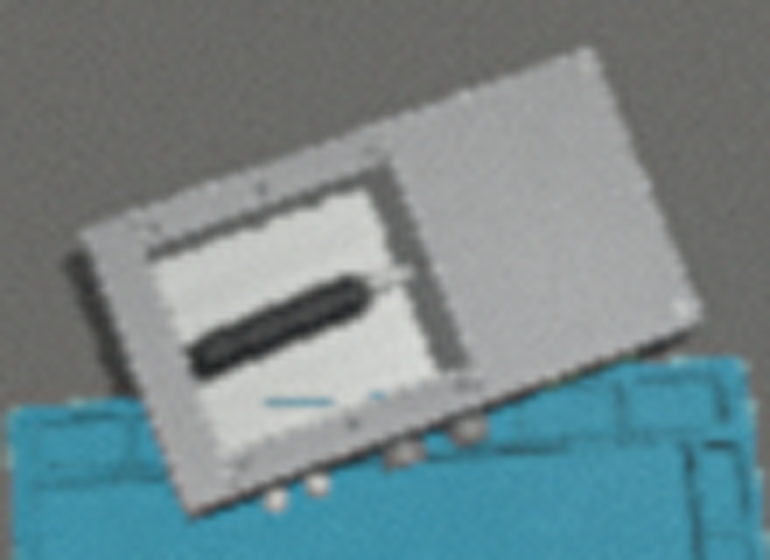

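The crop shows the cover corners at about (82,232), (592,48), (700,315) and (190,515). The handle runs from (195,360) to (368,290), with its butt at the opening's left edge.

Run:
```python
from h import *
p=eyes.camera_params('top'); f=lambda u,v,z: onz(p,225+(u+.5)/7-.5,155+(v+.5)/7-.5,z)
im=cv2.imread('pics/top0.png')
C=np.array([f(u,v,.05) for u,v in [(82,232),(592,48),(700,315),(190,515)]])
print(C.round(4)); 
L=(C[0]+C[3]-C[1]-C[2])/2; W=(C[3]+C[2]-C[0]-C[1])/2; c=C.mean(0); print('LW',np.linalg.norm(L),np.linalg.norm(W),c)
a=np.arctan2(L[1],L[0]); b=np.arctan2(W[1],W[0])-np.pi/2; b=b%(2*np.pi); print(a,b)
y=(a+b)/2; R=np.array([[np.cos(y),-np.sin(y)],[np.sin(y),np.cos(y)]])
print('yaw',y,'opening',c[:2]+R@[.045,0])
O=np.array([f(u,v,.05) for u,v in [(148,258),(385,160),(468,370),(225,460)]]); print('opening in H',((O-c)[:,:2]@R).round(4))
m=(im.max(2)<75).astype(np.uint8); roi=np.zeros_like(m); roi[190:212,248:282]=1
n,l,s,ce=cv2.connectedComponentsWithStats(m*roi); k=1+np.argmax(s[1:,4]); ys,xs=np.where(l==k); print(s[k])
r=cv2.minAreaRect(np.c_[xs,ys].astype(np.float32)); print(r)
P=np.array([onz(p,u,v,.018)[:2] for u,v in zip(xs,ys)]); ctr,sz,_=r
H=(P-c[:2])@R; print('handle H mean',H.mean(0),H.min(0),H.max(0)); U,S,V=np.linalg.svd(H-H.mean(0)); t=(H-H.mean(0))@V[0]; print('dir',V[0],t.min(),t.max())
```

```text
[[ 0.5474 -0.0868  0.05  ]
 [ 0.6201 -0.3489  0.05  ]
 [ 0.48   -0.3866  0.05  ]
 [ 0.4029 -0.1284  0.05  ]]
LW 0.27072511120807324 0.14771077426060372 [ 0.51262214 -0.23767951  0.05      ]
1.85104944478901 1.8424598551790208
yaw 1.8467546499840153 opening [ 0.50036103 -0.1943821 ]
opening in H [[ 0.1097 -0.0508]
 [-0.018  -0.0559]
 [-0.0175  0.0572]
 [ 0.1096  0.0567]]
[252 195  25  14 121]
((264.23077392578125, 201.34617614746094), (5.058532238006592, 25.836593627929688), 67.61986541748047)
handle H mean [ 0.06054489 -0.00109628] [ 0.01370754 -0.01122057] [0.10482844 0.009034  ]
dir [0.99830117 0.05826474] -0.04693409220978329 0.04470377276885622
```

```bash
python3 -m handwheel '[[0.55,0.6,-0.5,0,0],[0.55,0.8,-0.8,0,-0.08],[0.55,0.9,-1,0,-0.08],[0.55,0.9,-1,0,-0.08],[0.55,0.9,-1,0,-0.08],[0.55,0.9,-1,0,-0.08],[0.55,0.9,-1,0,-0.08],[0.55,0.9,-1,0,-0.08],[0.55,0.8,-1,0,0],[0.55,0.8,-1,0,0],[0.55,0,-1,0,0],[0.55,0,-1,0,0],[0.55,0,-1,0,0],[0.55,0,-1,0,0],[0.55,0,-1,0,0],[0.55,0,-1,0,0],[0.55,0,-1,0,0],[0.55,0,-1,0,0],[0.55,0,-1,0,0],[0.55,0,-1,0,0]]'
python3 -m handwheel '[[0.55,0,-1,0,0],[0.55,0,-1,0,0],[0.55,0,-1,0,0],[0.55,0,-1,0,0],[0.55,0,-1,0,0],[0.55,0,-1,0,0],[0.55,0,-0.7,0,0],[0.55,0,-0.2,0,0],[0.55,0,0,0,0],[0.55,0,0,0,0]]'
python3 - <<'E'
from h import *
from scipy.spatial.transform import Rotation as Ro
s=bot.observe(); yt=Ro.from_rotvec(s['tool_rot']).as_matrix()[:,1]; print(s['clock'],s['ee_pos'],np.arctan2(yt[1],yt[0]),s['opening'],s['q'].round(2))
im,p=snap('wrist','w1'); print(np.array(p['T']).round(3))
print('pred grip px',proj(p,[.4998,-.1873,.018]))
E
```

```text
clock: 1.77
ee_pos: [0.4979, 0.0211, 0.2311]
tool_rot: [-1.811, -2.567, 0.0]
force: [-0.1, -0.0, 0.5]
opening: 0.0472
grip_force: 0.0
clock: 2.6
ee_pos: [0.4983, -0.1835, 0.2309]
tool_rot: [-1.81, -2.566, -0.0]
force: [-0.2, 0.3, -1.0]
opening: 0.0471
grip_force: 0.0
2.6 [ 0.49828296 -0.18350487  0.23092179] 0.3423374733460296 0.04708519266703816 [-0.09  0.36  0.45  1.87 -0.19  0.95  0.79]
[[ 0.942  0.322  0.094  0.474]
 [ 0.336 -0.904 -0.266 -0.116]
 [-0.     0.282 -0.959  0.373]
 [ 0.     0.     0.     1.   ]]
pred grip px [251.60331578 176.17215993]
```

View pics/w1.png

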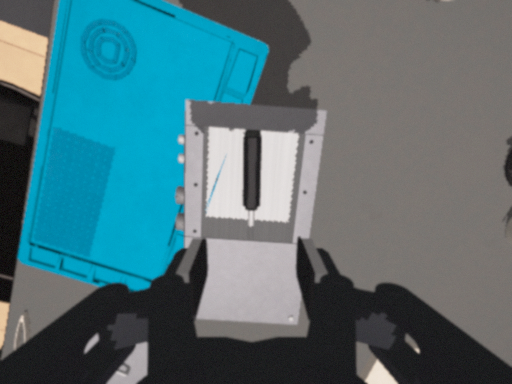

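The wrist view shows the handle as a vertical black bar at column ~252, rows 131–210. It sits inside the opening, whose far edge is at row ~127 and near edge at row ~240.

Run:
```python
from h import *
im=cv2.imread('pics/w1.png'); p=eyes.camera_params('wrist')
m=(im.max(2)<60).astype(np.uint8); m[:, :236]=0; m[:,270:]=0; m[:133]=0; m[222:]=0
ys,xs=np.where(m>0); print(len(xs))
for a,b in((135,150),(165,180),(195,205)):
    k=(ys>=a)&(ys<b); print(a,b,xs[k].min(),xs[k].max(),xs[k].mean(), onz(p,xs[k].mean(),(a+b-1)/2,.018))
print('col profile rows120-136',im.max(2)[120:137,252],'rows 204-216',im.max(2)[204:217,251])
for n,u,v,z in(('butt',252.5,131,.02),('front',251,211,.018),('openL a',208,127,.05),('openL b',298,132,.05),('openR a',206,240,.05),('openR b',297,242,.05)):
    w=onz(p,u,v,z); y=1.8468; R=np.array([[np.cos(y),-np.sin(y)],[np.sin(y),np.cos(y)]]); print(n,w.round(4),((w[:2]-[.5126,-.2377])@R).round(4))
```

```text
643
135 150 245 260 252.08695652173913 [ 0.48649343 -0.14705744  0.018     ]
165 180 244 259 251.22627737226279 [ 0.4978056  -0.18175528  0.018     ]
195 205 244 258 250.96296296296296 [ 0.5094169  -0.21521833  0.018     ]
col profile rows120-136 [97 93 97 94 96 97 99 98 93 81 59 45 46 47 50 45 43] rows 204-216 [ 74  74  72  67  57  73 144 203 224 225 226 224 223]
butt [ 0.4826 -0.1347  0.02  ] [0.1073 0.0008]
front [ 0.5146 -0.2297  0.018 ] [ 0.0071 -0.0041]
openL a [ 0.4355 -0.1452  0.05  ] [0.11  0.049]
openL b [ 0.5285 -0.1175  0.05  ] [ 0.1113 -0.048 ]
openR a [ 0.4725 -0.2723  0.05  ] [-0.0223  0.048 ]
openR b [ 0.5765 -0.2378  0.05  ] [-0.0175 -0.0614]
```

```bash
python3 -m handwheel '[[0.5,0.06,-0.15,-0.5,-0.012],[0.5,0,0,-1,0],[0.5,0,0,-1,0],[0.5,0,0,-1,0],[0.5,0,0,-1,0],[0.5,0,0,-1,0],[0.5,0,0,-0.7,0],[0.5,0,0,-0.4,0],[0.5,0,0,-0.3,0],[0.5,0,0,-0.2,0],[0.5,0,0,-0.2,0],[0.5,0,0,0,0],[0.5,0,0,0,0]]' 20
```

```text
clock: 3.73
ee_pos: [0.5007, -0.1891, 0.0129]
tool_rot: [1.833, 2.55, 0.001]
force: [-0.2, 0.3, -0.1]
opening: 0.0425
grip_force: 0.0
```

```bash
python3 -m handwheel '[[0.5,0,0,-0.13,0],[0.4,0,0,0,0],[0.2,0,0,0,0],[0,0,0,0,0],[0,0,0,0,0],[0,0,0,0,0],[0,0,0,0,0],[0,0,0,0,0]]' 20
```

```text
clock: 4.4
ee_pos: [0.5004, -0.1891, 0.0087]
tool_rot: [1.834, 2.55, 0.0]
force: [-0.8, 1.1, 5.3]
opening: 0.021
grip_force: 22.8
```

```bash
python3 -m handwheel '[[0,0,0,0.2,0],[0,0.06,-0.21,0.1,0],[0,0.06,-0.21,0.1,0],[0,0.06,-0.21,0.1,0],[0,0,0,0.15,0],[0,0,0,0.15,0],[0,0,0,0,0]]'
python3 - <<'E'
from h import *
im,p=snap('side','s2'); im2,_=snap('wrist','w2'); c=im[160:260,200:320]
a=cv2.resize(c,(480,400),interpolation=3); b=cv2.resize(im2[60:300,140:380],(400,400)); b=b[:,:320]
cv2.imwrite('pics/c2.png',np.hstack([a,b])[:,:,::-1])
E
```

```text
clock: 4.98
ee_pos: [0.506, -0.2082, 0.0332]
tool_rot: [1.834, 2.55, 0.001]
force: [-0.0, -0.7, -1.0]
opening: 0.0215
grip_force: 22.0
```

View pics/c2.png

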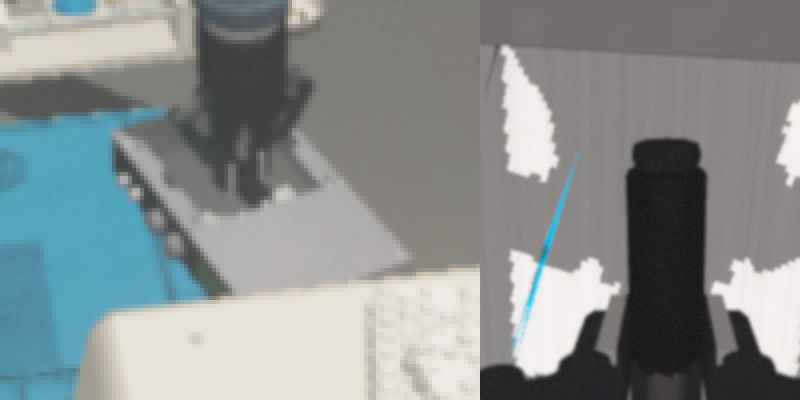

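The handle is gripped and moved clear of the opening's left edge (handle butt at crop row ~140, edge at ~50). Next I lift slowly so the shaft levers on the cover edge.

```bash
python3 -m handwheel '[[0,0,0,0.1,0],[0,0,0,0.1,0],[0,0,0,0.1,0]]'; python3 -m handwheel '[[0,0,0,0.1,0],[0,0,0,0,0]]'
```

```text
clock: 5.33
ee_pos: [0.5051, -0.2075, 0.0412]
tool_rot: [-1.833, -2.55, 0.0]
force: [0.9, -0.5, -4.4]
opening: 0.0211
grip_force: 21.4
clock: 5.5
ee_pos: [0.5054, -0.2077, 0.0447]
tool_rot: [-1.834, -2.55, -0.0]
force: [0.2, 0.3, -3.5]
opening: 0.0214
grip_force: 21.4
```

```bash
python3 -m handwheel '[[0,0,0,0.1,0],[0,0,0,0.1,0],[0,0,0,0,0]]'
python3 - <<'E'
from h import *
im2,_=snap('wrist','w3'); cv2.imwrite('pics/w3.png',im2[40:340,120:420,::-1])
E
```

```text
clock: 5.75
ee_pos: [0.5055, -0.2079, 0.0508]
tool_rot: [-1.834, -2.55, -0.0]
force: [-0.4, 0.7, -2.9]
opening: 0.0213
grip_force: 21.3
```

View pics/w3.png

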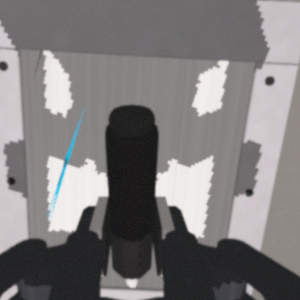

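The handle is visibly tilted up, with its butt face at crop (132,118), about 19° by geometry and only ~2 N on the edge. Next I draw along the slant.

```bash
python3 -m handwheel '[[0,-0.11,0.385,0.135,0],[0,-0.11,0.385,0.135,0],[0,-0.11,0.385,0.14,0]]'; python3 -m handwheel '[[0,-0.11,0.385,0.15,0],[0,-0.11,0.385,0.15,0],[0,-0.11,0.385,0.15,0]]'
```

```text
clock: 6.05
ee_pos: [0.4953, -0.1717, 0.0631]
tool_rot: [-1.834, -2.551, -0.001]
force: [0.7, 0.3, -3.0]
opening: 0.0212
grip_force: 21.3
clock: 6.3
ee_pos: [0.4855, -0.1365, 0.0768]
tool_rot: [-1.832, -2.552, -0.001]
force: [0.6, 0.2, -2.5]
opening: 0.0214
grip_force: 21.3
```

```bash
python3 -m handwheel '[[0,-0.11,0.385,0.16,0],[0,-0.11,0.385,0.16,0],[0,0,0,0,0]]';  python3 - <<'E'
from h import *
im,_=snap('side','s4'); im2,p=snap('top','t4')
a=cv2.resize(im[140:260,200:320],(400,400),interpolation=3); b=cv2.resize(im2[140:240,230:330],(400,400),interpolation=3)
cv2.imwrite('pics/c4.png',np.hstack([a,b])[:,:,::-1])
E
```

```text
clock: 6.55
ee_pos: [0.4792, -0.1117, 0.0868]
tool_rot: [-1.828, -2.554, -0.003]
force: [0.0, -0.2, -1.5]
opening: 0.0212
grip_force: 21.5
```

View pics/c4.png

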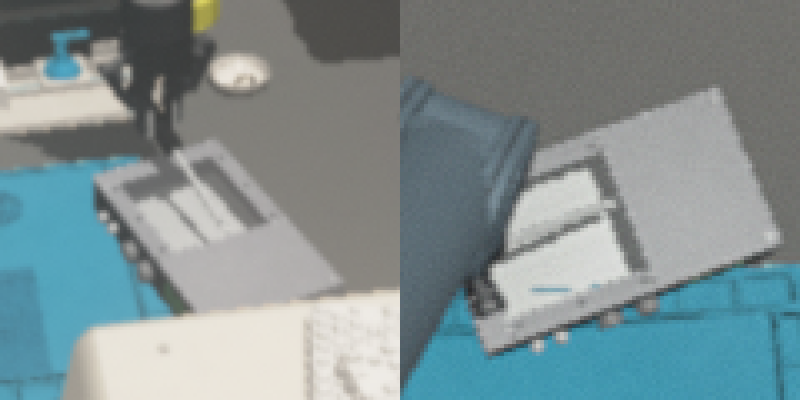

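The side view shows the shaft slanting up to the gripper. In the top view the blade tip is at about (612,205), right at the opening's right edge. I'll shift it a little further left, firm up the grip and raise it.

```bash
python3 -m handwheel '[[0,-0.11,0.385,0.15,0],[0,-0.02,0.08,0.2,0],[0,0,0,0.3,0],[0,0,0,0.4,0],[0,0,0,0.5,0],[0,0,0,0.5,0]]' 45; python3 -m handwheel '[[0,0,0,0.5,0],[0,0,0,0.5,0],[0,0,0,0.5,0],[0,0,0,0.5,0],[0,0,0,0.5,0],[0,0,0,0.5,0],[0,0,0,0.4,0],[0,0,0,0.3,0],[0,0,0,0.1,0],[0,0,0,0,0],[0,0,0,0,0],[0,0,0,0,0]]'
python3 - <<'E'
from h import *
im,_=snap('side','s5'); im2,p=snap('wrist','w5')
a=cv2.resize(im[100:260,180:340],(400,400),interpolation=3); b=cv2.resize(im2,(400,300)); b=np.vstack([b,np.zeros((100,400,3),np.uint8)])
cv2.imwrite('pics/c5.png',np.hstack([a,b])[:,:,::-1]); print(bot.observe()['ee_pos'])
E
```

```text
clock: 7.15
ee_pos: [0.4754, -0.1026, 0.1484]
tool_rot: [1.835, 2.549, -0.001]
force: [0.4, -0.9, -1.2]
opening: 0.0209
grip_force: 49.6
clock: 8.15
ee_pos: [0.4748, -0.1016, 0.2606]
tool_rot: [-1.834, -2.55, 0.001]
force: [0.3, 0.2, -0.2]
opening: 0.0203
grip_force: 49.7
[ 0.47482237 -0.10156908  0.2606005 ]
```

View pics/c5.png

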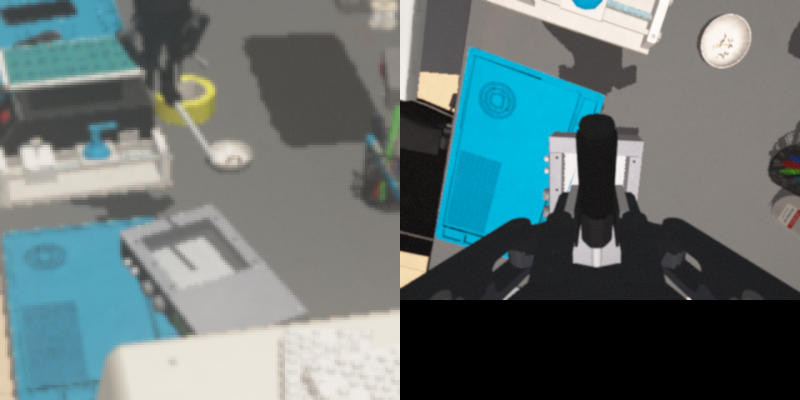

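The side view shows the driver in the gripper, slanted, with its tip at crop (213,155), well above the housing. The bystanders haven't moved. I'm handing in.

```bash
python3 -c "
from bench import bot
s=bot.observe(); print(s['qd'].round(4),s['grip_force']); print(bot.hand_in())"
```

```text
[-0.0001 -0.0008 -0.0011 -0.004   0.0007 -0.0003 -0.0006] 49.6583316475153
the job is handed in; nothing more can be done
None
```

I drew the screwdriver out on the slant, handle first, and handed the job in with it held at rest high above the housing; the bystanders look untouched, and hand-in gave no verdict.

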